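# Set the pebble feeder's gate with its knurled wheel

### The arm

A 7-joint arm with a two-finger parallel gripper is mounted at the origin on the work surface. World frame = base frame: x ahead of the robot, y to its left, z up, the work surface at z = 0. Lengths are in m, angles in rad, forces in N, time in s.
With the tool pointing down it reaches from about 0.4 to 0.875 m from the base axis. Payload 19.3 kg.
Tool frame: the origin (TCP) lies on the front face of the gripper's body, between the roots of the fingers; the fingertips stand 73 mm ahead of it and the grasp point (between the pads) lies 54 mm ahead of it; z points along the fingers, y is the direction in which the jaws open and shut (so a half turn about z gives the same grasp; the last joint's range is limited). The gripper opens to 85 mm and grips with 20 to 120 N. Pads are 22 mm wide; open, the fingers measure 114 mm over their backs; the gripper's body (76 mm by 85 mm) begins 54 mm behind the grasp point. The pads swing forward as they close: fully open they stand 13 mm farther back than shut.
Start: joints at [1.116, 0.521, -0.036, 1.599, 0.021, 1.021, -0.113], TCP at [0.235, -0.579, 0.304] pointing down, gripper open.
Joint ranges: [-2.91, 2.91], [-0.3, 2.13], [-1.5, 1.42], [0.17, 2.43], [-1.26, 4.41], [0.16, 1.93], [-2.52, 2.52]. Speed limits (rad/s): [1.89, 1.89, 2.39, 2.39, 3.01, 3.01, 3.01].

### API

Orientations are given as [roll, pitch, yaw] about the fixed x, y, z axes, in that order (R = Rz(yaw) Ry(pitch) Rx(roll)).
In Python, from workcell import bot gives the robot as it stands.
- The arm moves only by the shell command python3 -m crank 'ROWS' [OPENING] [FORCE]. ROWS is a JSON object of lists of equal length, an entry for each row: "travel": the shift along the world's x, y, z in cm, a list of three; "rot": the turn, a rotation vector about the world's x, y, z in degrees, a list of three. A call has 1 to 8 rows; each row is the pose to reach, as a shift and turn from the pose commanded when the call began; what a row does not reach only later rows make up. A row lasts 1/10 s, in which the tool goes at most 50 mm and 8.59 degrees, less where a joint would pass 70% of its speed; a pose out of reach is approached as far as the arm can. A call with a gripper value outside its range is refused whole. OPENING is the opening, from -1 (shut) to 1 (fully open), so that 0 is half open, set as the call begins (- or left out, the last holds). The fingers move at their own pace and stop on an object; FORCE is the grip in N (left out, the last holds). Time passes only in rows, so rows that repeat a pose let the fingers close. It gives the time, the measured TCP pose, the force and the opening at its end, in the units of the state.
- bot.observe(): the state, without advancing time (a new reading comes with each control period).
- bot.grab_frame(name): name is "scene" or "top" or "wrist"; returns the picture (420x560x3 uint8, red, green, blue); there is no depth.
- bot.camera_model(name): a dict with "fx", "fy", "cx", "cy" (pixels), "k1" (the pictures are not rectified: a ray, as slopes to the right and down, at radius r is drawn at 1 + k1 r^2 times it, then the intrinsics apply), "R" (3x3) and "t" (3): a world point X has camera coordinates R X + t. Camera axes: x right, y down, z forward; pixel columns grow to the right and rows downward; lengths in m; the calibration is good to about 2 mm. A picture is of the moment at which its call begins: read the wrist's pose just before it. camera_model takes no time and is no camera call; for the wrist camera it gives the pose at the moment of the call.
- bot.job_done(): hands the job in, once; it reports no verdict.
Trained networks look in the newest picture that a camera, given by its name, has taken for a name from the list of things; names that differ only in an ending like _2 or _b are one class to them, and where a whole thing is asked for, a point or a joint stands for the part that bears it (a point fixed in the world has none). Each returns a list of dicts, best first, with "conf" (0 to 1); they miss things now and then, are a little off and sometimes report something else, mostly with a low value. They report only what shows in the picture. A call takes as long as a camera call.
- bot.silhouettes(camera, thing): "pixels" (420x560 bool, what is visible of it) and "box" ([centre column, centre row, width, height] in pixels, round what is visible of it).
The state is a dict: "clock": time; "qpos": joint angles; "qd": joint speeds; "joint_efforts": joint torques, N m; "position": TCP position; "tool_rot": TCP orientation; "force": force on the tool from outside, world axes, zero at the start; "moment": the same for the moment, N m; "grip_width": finger opening in m.
Only numpy, scipy, OpenCV 4.12 (cv2) and the standard library are available. Lean on these libraries where they do the work, as an engineer would, in place of code of your own. Each camera call takes 0.05 s, during which the arm holds its last target.

### The job

On the potting bench's plywood pebble feeder, roll the knurled steel wheel under a fingertip, stroke by stroke, until the sliding steel gate has closed the slot as far as the small dark steel pointer beside it: the gate's front edge in line with the pointer's tip. Work only by the wheel, pressing it from above and never pulling it up; do not push the gate itself, pick nothing up, and leave the pot, slate, bell jar and hand fork where they are. Finish with the hand clear of everything.

Things in the scene. Friction and masses are not known exactly. Their poses are not given: they have to be found in the camera images.
- feeder: Plywood box fixed to the bench, 190 (x) x 190 (y) x 70 mm high; origin at the centre of its underside, z up. The wheel is in its -y half, the open slot (60 x 60 mm, dark floor) in its +y half. A fixed aluminium lip 13 mm high bounds the slot's +x end, its face at x = +70 mm. Directions below are in this frame.
- gate: Flat steel plate 75 (x) x 66 (y) x 4 mm on a low rail frame on the feeder (upper face 81 mm above the bench; ridge 3 mm higher along its rear edge), sliding only along the feeder's x, geared to the wheel. Front (+x) edge starts at x = +10 mm (gap to the lip 60 mm) and can travel 55 mm to +x, closing. Origin: middle of the front edge, 77 mm above the bench. The robot must not push it.
- gate_edge (a point): Corner of the gate's front (+x) edge on the pointer's side (+y), on the plate's upper face, 81 mm above the bench. Moves with the gate.
- mark (a point): Tip of the dark steel pointer, a stepped wedge 13 mm high, 19 mm long, 14 mm wide narrowing to a 3 mm nose, fixed on the feeder's top at the slot's +y side, nose to -y, at the gate's side edge. Axes parallel to the feeder's. The gate's front edge must come to the same feeder x as this point, 18 to 48 mm ahead (+x) of where it starts.
- wheel: Knurled steel wheel, 76 mm across its 36 rounded ridges (1.5 mm high), 26 mm wide, axle level along the feeder's y at y = -45 mm; 24 mm stands proud of the feeder's top. Origin on the axle, 56 mm above the bench; frame turns with the wheel. Moving its top to the feeder's +x drives the gate to +x (closing), to -x opens it. The gate moves half as far as the rim (19 mm per rad).
- wheel_top (a point): Highest point of the wheel, above mid-axle, 94 mm above the bench; does not turn, sinks with the axle. The low aluminium frame that bears wheel and gate is sprung: it sinks about 1 mm per 1.5 N of pressing, at most 4 mm; pressing with 3 to 6 N grips well. The wheel turns with about 1.5 N at the rim and stays where it is left.
- pot: Blue plastic flower pot, rim 92 mm across, 85 mm high, loose bystander; origin at the centre of its underside.
- slate: Dark slate tile 110 x 110 x 9 mm, loose bystander; origin at the centre of its underside.
- bell_jar: Clear glass bell jar, 120 mm across, 183 mm high with its knob, mouth down, loose bystander; origin at the centre of its underside.
- garden_fork: Polished steel hand fork 250 mm long, 24 mm high, lying on the bench, loose bystander; origin under its middle, tines to its +x.

How it is judged:
By the outcome, as a careful person would: the job done as asked, in the order asked, and still so for the second after the job is handed in, with the robot touching nothing.
It also fails if it takes over 50 s, if anything falls off the work surface, if the arm or the gripper's body presses on something with over 40 N, if the wrist force passes 120 N, or if a joint passes its speed limit or range.

## Working session

There is one attempt and no reset: what is moved stays moved. The work goes in short steps, Python scripts to look and compute and a shell command to move; the robot and the scene stay as the last step left them, time stands still between calls to the robot, and variables do not carry over. Pictures are saved under pics/ and viewed, and the job is handed in when it is done.

```bash
ls; mkdir -p pics; python3 - <<'E'
from workcell import bot
import cv2
for n in ("scene","top","wrist"):
    im=bot.grab_frame(n); cv2.imwrite(f"pics/{n}0.png",im[:,:,::-1])
    m=bot.camera_model(n); print(n,{k:(v if not hasattr(v,'tolist') else v.tolist()) for k,v in m.items()})
print(bot.observe())
E
```

```text
pics
scene {'fx': 386.88619348293975, 'fy': 386.88619348293975, 'cx': 282.08319069755066, 'cy': 206.97758452725319, 'k1': 0.029107124469621947, 'R': [[0.4784951076902257, 0.8779256136376354, -0.01700143627757451], [0.5571166672262294, -0.31849680402594854, -0.7669294654164718], [-0.6787219246607985, 0.35750021362824047, -0.6415061544837307]], 't': [-0.3231169292633327, -0.22668688107133586, 1.1549385552405014]}
top {'fx': 450.27049297780303, 'fy': 450.27049297780303, 'cx': 280.87097215384176, 'cy': 204.71863564097762, 'k1': -0.06751728136333604, 'R': [[0.020319296172247963, -0.9997926600332283, -0.0013278353609764773], [-0.9982688333299079, -0.020214971040034592, -0.05523306390193522], [0.055194769726933025, 0.0024478336405802836, -0.998472606286852]], 't': [0.026998121969817473, 0.5924881518788134, 0.9987501044496204]}
wrist {'fx': 345.9298550884155, 'fy': 345.9298550884155, 'cx': 283.51341962632534, 'cy': 210.02123519285675, 'k1': -0.04540612941481282, 'R': [[0.3747282501373991, -0.9271345896172468, 0.00043736052017661], [-0.892118080658248, -0.3604468139593983, 0.27240305517590135], [-0.2523966495649439, -0.10246729742596246, -0.9621831344638155]], 't': [-0.6253416087389602, -0.03449793352899859, 0.3776901566624849]}
{'clock': 0.15, 'qpos': array([ 1.11577957,  0.52186954, -0.0362819 ,  1.59983819,  0.0211729 ,
        1.02111674, -0.11279085]), 'qd': array([ 0.0013625 , -0.00281426, -0.00102479, -0.00113694,  0.00074759,
        0.00014251,  0.00054995]), 'joint_efforts': array([ 5.57492767e-04, -9.27384567e+01,  1.98028833e+00, -3.70053756e+01,
        1.79840910e-02,  6.42781742e-03, -3.71429530e-05]), 'position': array([ 0.23451055, -0.57914244,  0.30347706]), 'tool_rot': array([-3.14074661e+00,  5.61867253e-05,  3.84759255e-01]), 'force': array([-0.46196964, -0.53343221,  0.12194351]), 'moment': array([ 0.01604934, -0.03798944, -0.04805559]), 'grip_width': 0.08576943591013694}
```

View pics/scene0.png

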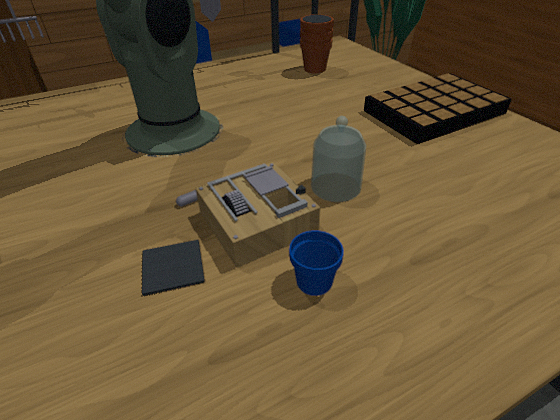

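View pics/top0.png

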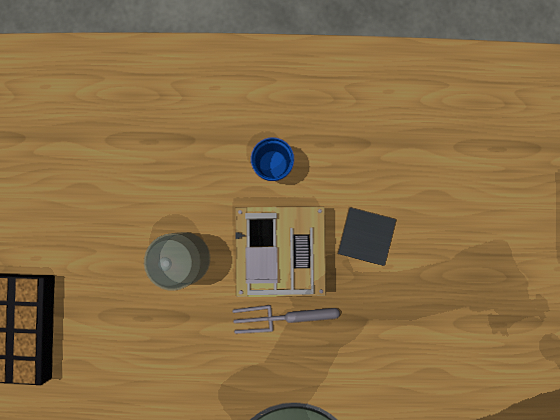

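View pics/wrist0.png

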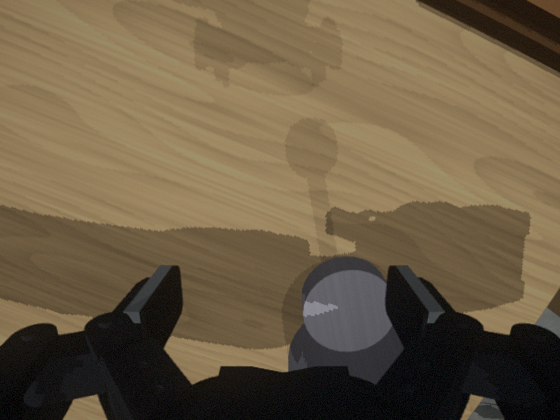

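Top view: the feeder is around (281,252) and roughly world-aligned. The wheel is at (302,251), the gate at (262,263), the pointer at (240,235), the jar at (177,261) and the pot at (272,160).

```bash
cat > h.py <<'E'
import numpy as np, cv2
from workcell import bot
def dist(m): return np.array([m['k1'],0,0,0,0],float)
def K(m): return np.array([[m['fx'],0,m['cx']],[0,m['fy'],m['cy']],[0,0,1.]])
def pix2w(m,uv,z):
    uv=np.array(uv,float).reshape(-1,1,2)
    n=cv2.undistortPoints(uv,K(m),dist(m)).reshape(-1,2)
    R=np.array(m['R']);t=np.array(m['t']);C=-R.T@t
    d=np.c_[n,np.ones(len(n))]@R
    return C+d*((z-C[2])/d[:,2])[:,None]
def w2pix(m,X):
    R=np.array(m['R'],float);t=np.array(m['t'],float)
    return cv2.projectPoints(np.array(X,float).reshape(-1,1,3),cv2.Rodrigues(R)[0],t,K(m),dist(m))[0].reshape(-1,2)
E
python3 - <<'E'
from h import *
im=bot.grab_frame("top"); m=bot.camera_model("top")
cv2.imwrite("pics/topz.png",cv2.resize(im[195:305,220:345,::-1],None,fx=5,fy=5,interpolation=cv2.INTER_CUBIC))
for th,z in (("feeder",.07),("wheel",.09),("gate",.081),("mark",.083),("pot",.085),("bell_jar",.1),("slate",.009),("garden_fork",.015)):
    r=bot.silhouettes("top",th)
    for d in r[:2]:
        ys,xs=np.nonzero(d['pixels']); c=[xs.mean(),ys.mean()]
        print(th,round(d['conf'],2),np.round(d['box'],1),np.round(c,1),pix2w(m,[c],z).round(4))
        if th in("feeder","gate","wheel"):print(cv2.minAreaRect(np.c_[xs,ys].astype(np.float32)))
w=bot.camera_model("wrist");R=np.array(w['R']);print(-R.T@np.array(w['t']))
E
```

```text
feeder 0.69 [278.9 253.8  92.1  98.5] [279.9 251.1] [[0.4902 0.039  0.07  ]]
((279.7486572265625, 251.42413330078125), (90.39629364013672, 90.0392074584961), 88.97696685791016)
gate 0.63 [259.9 265.6  32.   32.5] [260.6 264.4] [[0.4621 0.0789 0.081 ]]
((260.5, 264.5), (35.0, 31.0), 90.0)
mark 0.43 [239.6 233.6   6.3  10. ] [238.1 234.9] [[0.5228 0.1274 0.083 ]]
mark 0.43 [270.1 158.6  43.9  46.1] [271.8 158.5] [[0.6859 0.0601 0.083 ]]
pot 0.78 [270.2 158.6  41.4  44.8] [271.9 158.7] [[0.6851 0.0599 0.085 ]]
bell_jar 0.63 [176.9 260.5  72.8  63.3] [176.3 260.2] [[0.4681 0.2523 0.1   ]]
slate 0.9 [367.4 234.3  56.9  57.1] [366.4 235.9] [[ 0.5254 -0.1563  0.009 ]]
garden_fork 0.56 [285.6 320.6 104.4  28.5] [285.7 317.4] [[0.3397 0.023  0.015 ]]
garden_fork 0.24 [367.9 235.5  59.6  54.6] [366.5 236. ] [[ 0.5252 -0.1555  0.015 ]]
[ 0.29892728 -0.55361482  0.37350113]
```

View pics/topz.png

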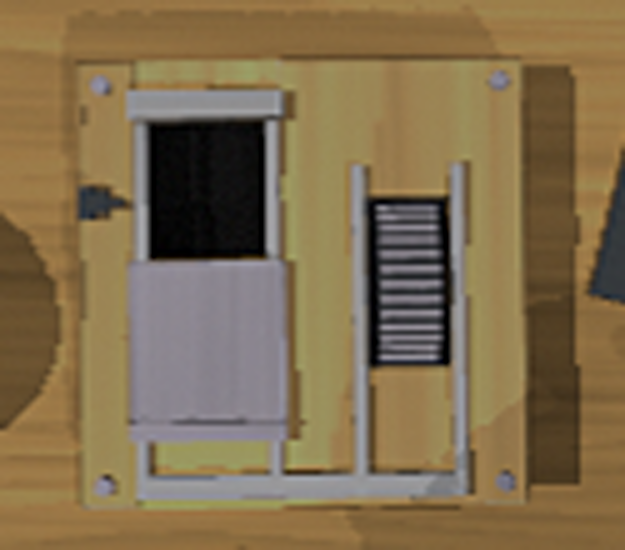

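Zoomed view: the pointer tip is at about (246.2,236.0) and the gate corner at about (246.6,247.2), in top-image pixels. The wheel is centred near (301.8,251.4).

```bash
python3 - <<'E'
from h import *
m=bot.camera_model("top")
z=lambda l:[[220-.4+a/5,195-.4+b/5] for a,b in l]
c=pix2w(m,z([(78,61),(522,60),(527,502),(83,507)]),.07);print(c.round(4),c.mean(0).round(4))
d=c[0]-c[3]+c[1]-c[2];print("yaw deg",np.degrees(np.arctan2(d[1],d[0])), np.linalg.norm(d)/2)
print("wheel",pix2w(m,z([(409,282)]),.092),"mark",pix2w(m,z([(131,205)]),.083),"edge",pix2w(m,z([(133,261)]),.081))
E
```

```text
[[ 0.5824  0.1363  0.07  ]
 [ 0.5867 -0.0533  0.07  ]
 [ 0.3992 -0.0585  0.07  ]
 [ 0.3932  0.1296  0.07  ]] [0.4904 0.0385 0.07  ]
yaw deg 1.8167332673834042 0.1884247774990247
wheel [[ 0.49228611 -0.00574451  0.092     ]] mark [[0.52170443 0.11116573 0.083     ]] edge [[0.49818925 0.10992313 0.081     ]]
```

```bash
python3 -m crank '{"travel":[[2,5,0],[4,10,0],[6,14,0],[8,19,0],[10,24,0],[12,28,0],[14,33,0],[16,38,0]],"rot":[[0,0,-2],[0,0,-4],[0,0,-6],[0,0,-8],[0,0,-10],[0,0,-12],[0,0,-14],[0,0,-16]]}' -1 20
```

```text
clock: 1.4
position: [0.3904, -0.209, 0.3042]
tool_rot: [3.141, -0.001, 0.104]
force: [1.3, -0.0, -0.5]
grip_width: -0.0002
```

```bash
python3 -m crank '{"travel":[[1,5,0],[2,9,-1],[3,14,-2],[4,18,-3],[5,21,-4],[5.5,22.9,-5],[5.5,22.9,-5],[5.5,22.9,-5]],"rot":[[0,0,-1],[0,0,-2],[0,0,-3],[0,0,-4],[0,0,-4.2],[0,0,-4.2],[0,0,-4.2],[0,0,-4.2]]}'
python3 - <<'E'
from h import *
m=bot.camera_model("wrist");im=bot.grab_frame("wrist");cv2.imwrite("pics/w1.png",im[:,:,::-1])
import pickle;pickle.dump(m,open("w1.pkl","wb"))
s=bot.observe();print(s['position'],s['tool_rot'],s['force'])
E
```

```text
clock: 2.2
position: [0.4449, 0.018, 0.2539]
tool_rot: [3.141, 0.0, 0.033]
force: [0.4, -0.2, -0.1]
grip_width: -0.0001
[0.44485141 0.01747329 0.2540759 ] [3.14128425e+00 5.91438901e-06 3.17500255e-02] [-0.90560415  0.0082754  -0.01274305]
```

View pics/w1.png

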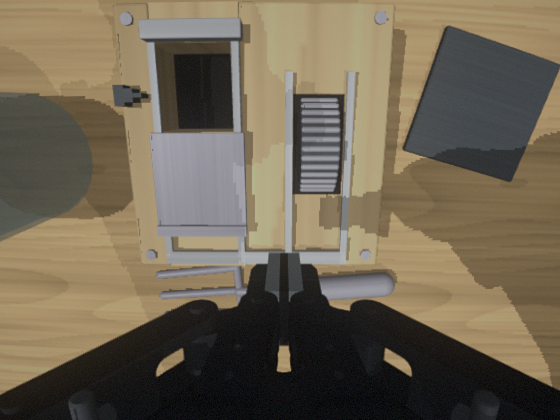

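```bash
python3 - <<'E'
import cv2
im=cv2.imread("pics/w1.png")
cv2.imwrite("pics/w1z.png",cv2.resize(im[70:150,100:260],None,fx=5,fy=5,interpolation=cv2.INTER_CUBIC))
cv2.imwrite("pics/w1y.png",cv2.resize(im[80:300,230:380],None,fx=2.7,fy=2.7,interpolation=cv2.INTER_CUBIC))
E
```

```text
(no output)
```

View pics/w1z.png

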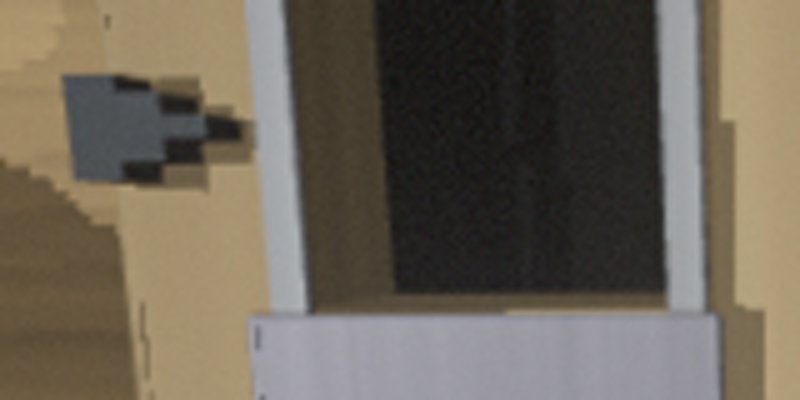

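View pics/w1y.png

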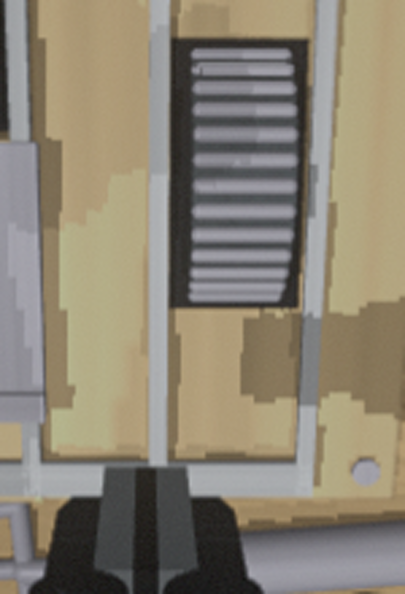

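```bash
python3 - <<'E'
from h import *
import pickle;m=pickle.load(open("w1.pkl","rb"))
z=lambda l:[[100-.4+a/5,70-.4+b/5] for a,b in l]
y=lambda l:[[230-.3+a/2.7,80-.3+b/2.7] for a,b in l]
c,s=np.cos(np.radians(1.82)),np.sin(np.radians(1.82));R=np.array([[c,-s,0],[s,c,0],[0,0,1]])
f=lambda X:((X-[.4904,.0385,0])@R*1000).round(1)
print("nose top",f(pix2w(m,z([(205,127)]),.083)),"foot",f(pix2w(m,z([(243,128)]),.07)))
print("edge pts",f(pix2w(m,z([(250,315),(480,314),(718,313)]),.081)))
print("wheel slot corners",f(pix2w(m,y([(170,38),(308,38),(298,307),(170,307)]),.07)))
print("screws",f(pix2w(m,[(126,18),(381,17),(365,255),(151,255)],.071)))
W=np.array([.4904,.0385,0])+R@[0,-.045,.094];print("wheel",W,w2pix(m,[W]))
# predicted fingertip
p=np.array([.44485,.01747,.25408-.073]);print("tip px",w2pix(m,[p+[dx,0,0] for dx in(-.011,0,.011)]+[p+[0,dy,0] for dy in(-.01,.01)]))
E
```

```text
nose top [[35. 76. 83.]] foot [[35.4 75.7 70. ]]
edge pts [[10.2 73.  81. ]
 [10.1 41.  81. ]
 [10.1  8.2 81. ]]
wheel slot corners [[ 35.9 -25.9  70. ]
 [ 36.  -61.7  70. ]
 [-35.5 -62.1  70. ]
 [-35.5 -26.4  70. ]]
screws [[ 85.3  86.   71. ]
 [ 85.3 -84.4  71. ]
 [-85.2 -84.   71. ]
 [-85.3  85.6  71. ]]
wheel [ 0.49182918 -0.0064773   0.094     ] [[322.27708855 149.00868282]]
tip px [[283.02398426 293.85183929]
 [283.79882749 272.12687163]
 [284.6056016  249.47943586]
 [305.92610814 272.75554105]
 [261.64259686 271.47413119]]
```

Wrist view: the feeder frame fits, with the screws and wheel slot symmetric to about 0.5 mm. The pointer tip is at feeder x≈35.2 mm and the gate edge at 10.1 mm. That leaves 25 mm of gate travel, or about 50 mm at the rim. Moving to above the wheel.

```bash
python3 -m crank '{"travel":[[2,-1.2,-1],[3.8,-2.4,-4],[3.8,-2.4,-7],[3.8,-2.4,-7.7],[3.8,-2.4,-7.7],[3.8,-2.4,-7.7]],"rot":[[0,0,0],[0,0,0],[0,0,0],[0,0,0],[0,0,0],[0,0,0]]}'
python3 - <<'E'
from h import *
m=bot.camera_model("wrist");im=bot.grab_frame("wrist");cv2.imwrite("pics/w2.png",im[:,:,::-1])
import pickle;pickle.dump(m,open("w2.pkl","wb"))
s=bot.observe();print(s['position'],s['tool_rot'],s['force'])
E
```

```text
clock: 2.85
position: [0.4832, -0.006, 0.1782]
tool_rot: [3.142, -0.001, 0.032]
force: [-0.1, -0.2, 0.4]
grip_width: 0.0003
[ 0.48334861 -0.00592139  0.17833438] [ 3.14153018e+00 -1.86099619e-03  3.21558533e-02] [ 0.40681586  0.15928435 -0.08856152]
```

View pics/w2.png

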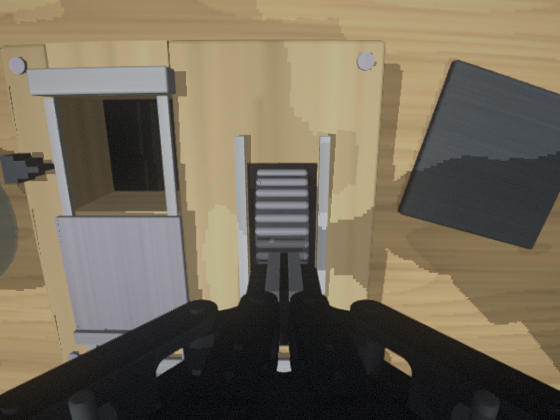

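The tip is centred over the wheel at about (285,258). The gate edge is visible at row 215 and the pointer tip at (50,167), so both can be watched while working. Lowering until it touches.

```bash
python3 -m crank '{"travel":[[0,0,-0.6],[0,0,-1.1],[0,0,-1.2],[0,0,-1.3],[0,0,-1.3]],"rot":[[0,0,0],[0,0,0],[0,0,0],[0,0,0],[0,0,0]]}'; python3 -c "
from workcell import bot
s=bot.observe();print(s['position'],s['force'],s['clock'])"
```

```text
clock: 3.4
position: [0.483, -0.0059, 0.1639]
tool_rot: [-3.142, -0.0, 0.032]
force: [0.8, -1.0, 3.5]
grip_width: 0.0003
[ 0.48297412 -0.00586202  0.16393127] [ 0.82240943 -0.97016741  3.47391451] 3.4
```

```bash
python3 -m crank '{"travel":[[0,0,-0.06],[0.3,0.01,-0.06],[0.6,0.02,-0.06],[0.9,0.03,-0.06],[1.2,0.04,-0.06],[1.5,0.05,-0.06],[1.7,0.05,-0.06],[1.7,0.05,-0.06]],"rot":[[0,0,0],[0,0,0],[0,0,0],[0,0,0],[0,0,0],[0,0,0],[0,0,0],[0,0,0]]}'
cat > meas.py <<'E'
from h import *
import sys,pickle
n=sys.argv[1]
m=bot.camera_model("wrist");im=bot.grab_frame("wrist");cv2.imwrite(f"pics/{n}.png",im[:,:,::-1])
pickle.dump(m,open(n+".pkl","wb"))
s=bot.observe();print(s['position'],s['force'],s['clock'])
cv2.imwrite(f"pics/{n}z.png",cv2.resize(im[100:260,0:200,::-1],None,fx=4,fy=3.75,interpolation=cv2.INTER_CUBIC)) 
E
python3 meas.py w3
```

```text
clock: 4.2
position: [0.5004, -0.0053, 0.1633]
tool_rot: [-3.141, -0.001, 0.032]
force: [2.0, 0.6, 5.6]
grip_width: -0.0002
[ 0.50033608 -0.00535294  0.16335986] [1.17196777 0.2721162  4.53516866] 4.25
```

View pics/w3.png

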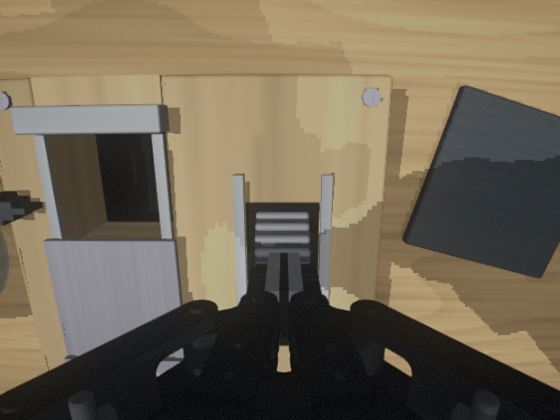

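Stroke worked: the gate edge is now at row 239 and the pointer nose at row 206. Lift, return, measure.

```bash
python3 -m crank '{"travel":[[0,0,0.5],[0,0,1.5],[-0.9,-0.03,1.5],[-1.7,-0.05,1.5],[-1.7,-0.05,1.5]],"rot":[[0,0,0],[0,0,0],[0,0,0],[0,0,0],[0,0,0]]}'
python3 meas.py w4
```

```text
clock: 4.75
position: [0.4815, -0.0061, 0.1783]
tool_rot: [3.141, 0.001, 0.032]
force: [0.1, 1.7, -0.3]
grip_width: 0.0003
[ 0.48225004 -0.00598208  0.17829772] [-0.34073303 -0.89702271 -0.15604048] 4.8
```

View pics/w4z.png

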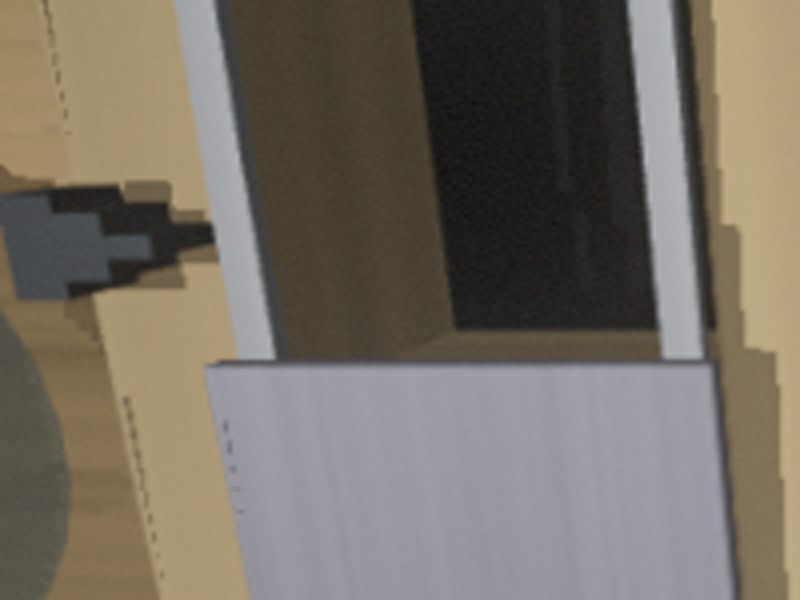

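```bash
cat > fm.py <<'E'
from h import *
import pickle
c,s=np.cos(np.radians(1.82)),np.sin(np.radians(1.82));R=np.array([[c,-s,0],[s,c,0],[0,0,1]])
f=lambda X:((X-[.4904,.0385,0])@R*1000).round(1)
z=lambda l:[[-.4+a/4,100-.4+b/3.75] for a,b in l]
E
python3 - <<'E'
from fm import *
m=pickle.load(open("w4.pkl","rb"))
print("nose",f(pix2w(m,z([(150,247)]),.083)),f(pix2w(m,z([(214,235)]),.07)))
print("edge",f(pix2w(m,z([(208,368),(460,367),(712,365)]),.081)))
E
```

```text
nose [[35.1 75.8 83. ]] [[34.8 76.2 70. ]]
edge [[18.4 72.7 81. ]
 [18.4 40.  81. ]
 [18.6  8.  81. ]]
```

The gate moved 8.4 mm for a 17 mm stroke, so nothing slipped. 16.6 mm of gate travel remains. Second stroke.

```bash
python3 -m crank '{"travel":[[0,0,-0.8],[0,0,-1.2],[0,0,-1.36],[0,0,-1.36],[0.3,0.01,-1.36],[0.6,0.02,-1.36],[0.9,0.03,-1.36],[1.2,0.04,-1.36]],"rot":[[0,0,0],[0,0,0],[0,0,0],[0,0,0],[0,0,0],[0,0,0],[0,0,0],[0,0,0]]}'
python3 -m crank '{"travel":[[0.3,0.01,0],[0.5,0.01,0],[0.5,0.01,0],[0.5,0.01,0.5],[0.5,0.01,1.36],[-0.4,-0.02,1.36],[-1.2,-0.04,1.36],[-1.2,-0.04,1.36]],"rot":[[0,0,0],[0,0,0],[0,0,0],[0,0,0],[0,0,0],[0,0,0],[0,0,0],[0,0,0]]}'
python3 meas.py w5
```

```text
clock: 5.6
position: [0.4952, -0.0055, 0.1647]
tool_rot: [-3.142, -0.0, 0.032]
force: [-1.1, -0.5, 3.5]
grip_width: -0.0003
clock: 6.4
position: [0.4815, -0.0061, 0.1783]
tool_rot: [3.141, 0.001, 0.032]
force: [0.0, 0.4, -0.7]
grip_width: 0.0002
[ 0.48233555 -0.00598037  0.1783525 ] [0.06290418 0.08739604 0.76896691] 6.45
```

View pics/w5z.png

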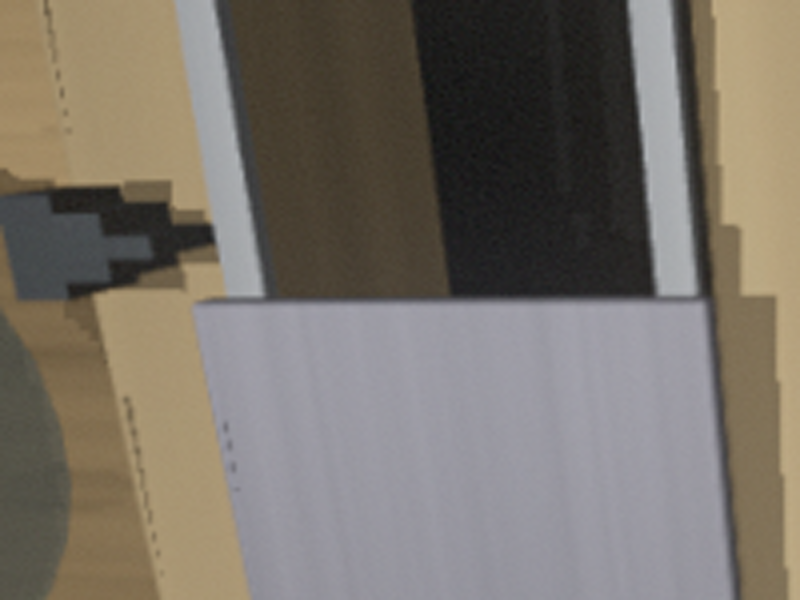

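```bash
python3 - <<'E'
from fm import *
m=pickle.load(open("w5.pkl","rb"))
print("nose",f(pix2w(m,z([(150,247)]),.083)),f(pix2w(m,z([(214,235)]),.07)))
print("edge",f(pix2w(m,z([(196,303),(460,301),(708,299)]),.081)))
E
```

```text
nose [[35.2 75.8 83. ]] [[34.9 76.2 70. ]]
edge [[27.3 72.7 81. ]
 [27.4 38.8 81. ]
 [27.6  7.8 81. ]]
```

7.7 mm remains, or about 15 mm of stroke.

```bash
python3 -m crank '{"travel":[[0,0,-0.8],[0,0,-1.2],[0,0,-1.36],[0,0,-1.36],[0.3,0.01,-1.36],[0.6,0.02,-1.36],[0.9,0.03,-1.36],[1.2,0.04,-1.36]],"rot":[[0,0,0],[0,0,0],[0,0,0],[0,0,0],[0,0,0],[0,0,0],[0,0,0],[0,0,0]]}'
python3 -m crank '{"travel":[[0.2,0.01,0],[0.3,0.01,0],[0.3,0.01,0],[0.3,0.01,0.5],[0.3,0.01,1.36],[-0.4,-0.02,1.36],[-1.2,-0.04,1.36],[-1.2,-0.04,1.36]],"rot":[[0,0,0],[0,0,0],[0,0,0],[0,0,0],[0,0,0],[0,0,0],[0,0,0],[0,0,0]]}'
python3 meas.py w6
```

```text
clock: 7.25
position: [0.4953, -0.0055, 0.1648]
tool_rot: [-3.142, -0.0, 0.032]
force: [-1.8, -0.2, 3.1]
grip_width: -0.0
clock: 8.05
position: [0.4816, -0.0061, 0.1783]
tool_rot: [3.141, 0.001, 0.032]
force: [-0.4, 0.1, -0.3]
grip_width: 0.0
[ 0.48230385 -0.00596972  0.1782932 ] [ 0.6802324  -0.16653787 -0.13150553] 8.1
```

View pics/w6z.png

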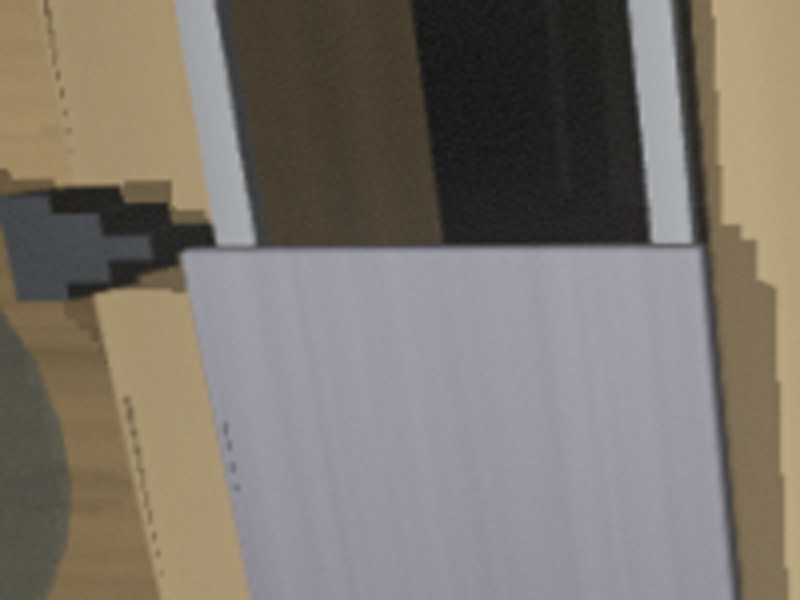

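```bash
python3 - <<'E'
from fm import *
m=pickle.load(open("w6.pkl","rb"))
print("nose",f(pix2w(m,z([(150,248)]),.083)),f(pix2w(m,z([(214,235)]),.07)))
print("edge",f(pix2w(m,z([(185,252),(460,249),(704,246)]),.081)))
E
```

```text
nose [[35.1 75.9 83. ]] [[35.  76.2 70. ]]
edge [[34.2 72.9 81. ]
 [34.4 37.9 81. ]
 [34.6  7.7 81. ]]
```

The edge reads about 34.4 mm against 35.1 mm for the nose, so it's slightly short. For a less biased check, I'll put the wrist camera directly over the edge line.

```bash
python3 -m crank '{"travel":[[0,0,2.5],[-0.5,2.5,4.2],[-1.5,6,4.2],[-2.8,8.6,4.2],[-2.8,8.6,4.2],[-2.8,8.6,4.2],[-2.8,8.6,4.2]],"rot":[[0,0,0],[0,0,0],[0,0,0],[0,0,0],[0,0,0],[0,0,0],[0,0,0]]}'
python3 - <<'E'
from fm import *
m=bot.camera_model("wrist");im=bot.grab_frame("wrist");cv2.imwrite("pics/w7.png",im[:,:,::-1])
pickle.dump(m,open("w7.pkl","wb"));print(bot.observe()['position'],-np.array(m['R']).T@m['t'])
X=np.array([.4904,.0385,0])+R@[.035,.075,.082];u,v=w2pix(m,[X])[0];print(u,v)
u0,v0=int(u)-50,int(v)-40;print(u0,v0)
cv2.imwrite("pics/w7z.png",cv2.resize(im[v0:v0+75,u0:u0+100,::-1],None,fx=8,fy=8,interpolation=cv2.INTER_CUBIC))
E
```

```text
clock: 8.8
position: [0.4552, 0.0794, 0.2202]
tool_rot: [3.141, 0.0, 0.031]
force: [0.3, 0.9, 1.2]
grip_width: -0.0001
[0.45522236 0.07932035 0.22017821] [0.52461793 0.08125921 0.28980189]
225.78370183772182 113.76615089649323
175 73
```

View pics/w7z.png

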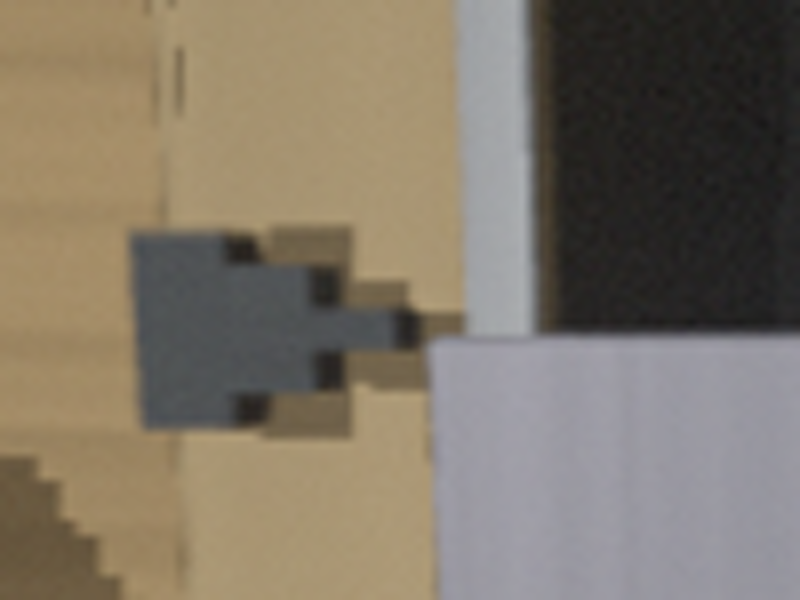

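View pics/w7.png

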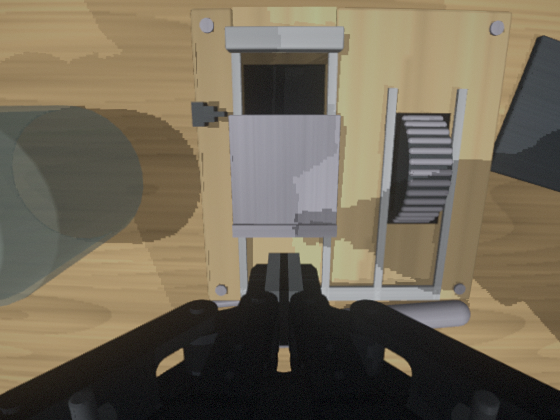

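```bash
python3 - <<'E'
from fm import *
m=pickle.load(open("w7.pkl","rb"))
q=lambda l:[[175-.44+a/8,73-.44+b/8] for a,b in l]
print("nose",f(pix2w(m,q([(392,309),(394,348),(233,265),(310,393),(395,328),(415,328)]),.083)))
print("pointer back corners",f(pix2w(m,q([(132,233),(143,429)]),.083)))
print("edge",f(pix2w(m,q([(430,339),(620,337),(790,335)]),.081)))
E
```

```text
nose [[36.5 76.1 83. ]
 [33.7 76.  83. ]
 [39.6 87.4 83. ]
 [30.6 82.3 83. ]
 [35.1 75.9 83. ]
 [35.1 74.5 83. ]]
pointer back corners [[41.9 94.6 83. ]
 [28.1 94.7 83. ]]
edge [[34.3 73.7 81. ]
 [34.4 59.8 81. ]
 [34.5 47.4 81. ]]
```

Overhead check: nose centre at x=35.05 mm, edge at 34.35 mm. That's 0.7 mm short, so one small 1.4 mm stroke.

```bash
python3 -m crank '{"travel":[[0.8,-2.6,0],[1.8,-6,0],[3.4,-8.6,0],[3.4,-8.6,-3],[3.4,-8.6,-4.2],[3.4,-8.6,-5.2],[3.4,-8.6,-5.56],[3.4,-8.6,-5.56]],"rot":[[0,0,0],[0,0,0],[0,0,0],[0,0,0],[0,0,0],[0,0,0],[0,0,0],[0,0,0]]}'
python3 -c "
from workcell import bot
s=bot.observe();print(s['position'],s['force'])"
python3 -m crank '{"travel":[[0,0,0],[0.07,0,0],[0.14,0,0],[0.14,0,0],[0.14,0,0.6],[0.14,0,3],[-0.6,2,5.5],[-2,5,5.5]],"rot":[[0,0,0],[0,0,0],[0,0,0],[0,0,0],[0,0,0],[0,0,0],[0,0,0],[0,0,0]]}'
python3 -m crank '{"travel":[[-0.7,2,0.06],[-1.4,3.6,0.06],[-1.4,3.6,0.06],[-1.4,3.6,0.06],[-1.4,3.6,0.06]],"rot":[[0,0,0],[0,0,0],[0,0,0],[0,0,0],[0,0,0]]}'
python3 - <<'E'
from fm import *
m=bot.camera_model("wrist");im=bot.grab_frame("wrist");cv2.imwrite("pics/w8.png",im[:,:,::-1])
pickle.dump(m,open("w8.pkl","wb"));print(bot.observe()['position'],-np.array(m['R']).T@m['t'])
X=np.array([.4904,.0385,0])+R@[.035,.075,.082];u,v=w2pix(m,[X])[0];print(u,v)
u0,v0=int(u)-50,int(v)-40;print(u0,v0)
cv2.imwrite("pics/w8z.png",cv2.resize(im[v0:v0+75,u0:u0+100,::-1],None,fx=8,fy=8,interpolation=cv2.INTER_CUBIC))
E
```

```text
clock: 9.65
position: [0.4887, -0.0057, 0.1647]
tool_rot: [3.141, 0.001, 0.033]
force: [-0.4, -2.0, 2.5]
grip_width: 0.0
[ 0.4887224  -0.0056694   0.16466903] [-0.4001522  -1.97389383  2.52129593]
clock: 10.45
position: [0.4704, 0.0437, 0.2225]
tool_rot: [-3.141, -0.005, 0.029]
force: [0.8, 1.1, -1.2]
grip_width: 0.0
clock: 10.95
position: [0.4552, 0.0794, 0.2204]
tool_rot: [3.141, -0.0, 0.031]
force: [-0.2, 0.0, -0.5]
grip_width: -0.0001
[0.45520375 0.07934573 0.22034136] [0.52461207 0.08120862 0.29005281]
225.7947886974648 113.85024308331165
175 73
```

View pics/w8z.png

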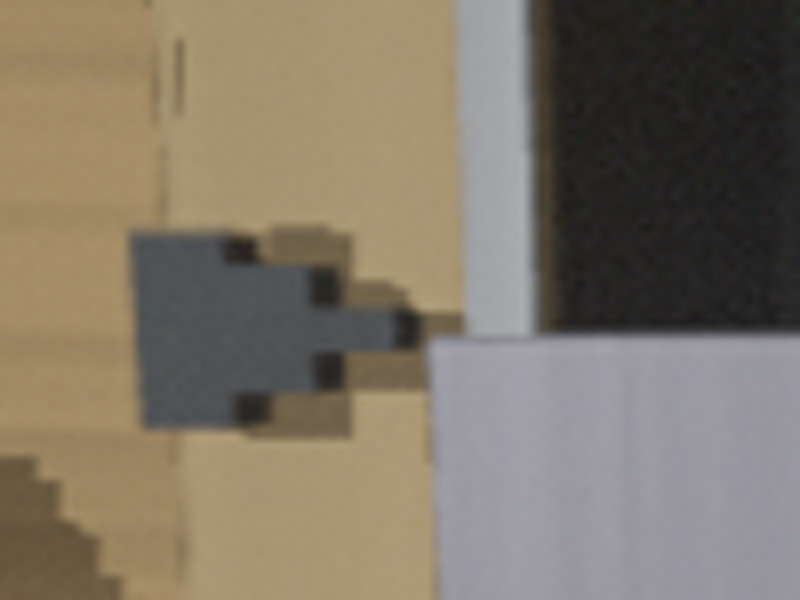

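That nudge didn't turn the wheel: the edge is still at row 339. About 1 mm must be lost to compliance and light pressure. Retrying with a bit more pressure and a 2.4 mm stroke.

```bash
python3 -m crank '{"travel":[[0.8,-2.6,0],[1.8,-6,0],[3.4,-8.6,0],[3.4,-8.6,-3],[3.4,-8.6,-4.2],[3.4,-8.6,-5.2],[3.4,-8.6,-5.7],[3.4,-8.6,-5.7]],"rot":[[0,0,0],[0,0,0],[0,0,0],[0,0,0],[0,0,0],[0,0,0],[0,0,0],[0,0,0]]}'
python3 -m crank '{"travel":[[0,0,0],[0,0,0],[0.12,0,0],[0.24,0,0],[0.24,0,0],[0.24,0,0]],"rot":[[0,0,0],[0,0,0],[0,0,0],[0,0,0],[0,0,0],[0,0,0]]}'
python3 -m crank '{"travel":[[0,0,0.6],[0,0,3],[-0.8,2,5.7],[-2,5,5.7],[-3,7.5,5.7],[-3.64,8.6,5.7],[-3.64,8.6,5.7],[-3.64,8.6,5.7]],"rot":[[0,0,0],[0,0,0],[0,0,0],[0,0,0],[0,0,0],[0,0,0],[0,0,0],[0,0,0]]}'
python3 - <<'E'
from fm import *
m=bot.camera_model("wrist");im=bot.grab_frame("wrist");cv2.imwrite("pics/w9.png",im[:,:,::-1])
pickle.dump(m,open("w9.pkl","wb"));print(bot.observe()['position'],-np.array(m['R']).T@m['t'])
X=np.array([.4904,.0385,0])+R@[.035,.075,.082];u,v=w2pix(m,[X])[0];print(u,v)
u0,v0=int(u)-50,int(v)-40;print(u0,v0)
cv2.imwrite("pics/w9z.png",cv2.resize(im[v0:v0+75,u0:u0+100,::-1],None,fx=8,fy=8,interpolation=cv2.INTER_CUBIC))
E
```

```text
clock: 11.8
position: [0.4888, -0.0057, 0.1632]
tool_rot: [3.141, 0.001, 0.033]
force: [-1.1, -1.5, 4.7]
grip_width: 0.0002
clock: 12.4
position: [0.4916, -0.0057, 0.1634]
tool_rot: [-3.141, -0.001, 0.032]
force: [0.6, 0.6, 4.8]
grip_width: -0.0002
clock: 13.2
position: [0.4552, 0.0794, 0.2203]
tool_rot: [3.141, -0.0, 0.032]
force: [0.3, 0.1, 0.5]
grip_width: -0.0
[0.45528049 0.079105   0.22025208] [0.52454371 0.08128087 0.28993307]
225.79580044734683 113.59417949946848
175 73
```

View pics/w9z.png

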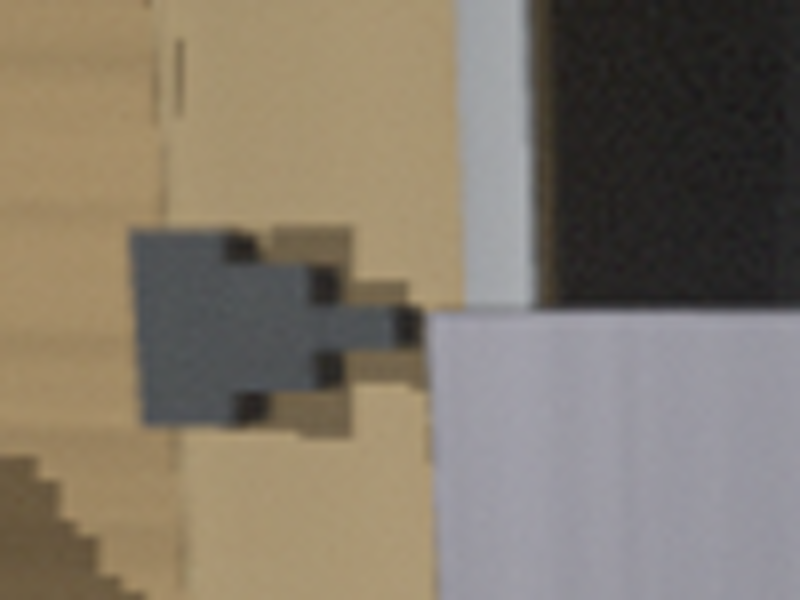

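The edge has now gone past the nose: row 312 against 327. Quantifying that.

```bash
python3 - <<'E'
from fm import *
for n,nr,rows in(("w8",328,(339,337,335)),("w9",326,(313,312,310))):
    m=pickle.load(open(n+".pkl","rb"))
    q=lambda l:[[175-.44+a/8,73-.44+b/8] for a,b in l]
    print(n,"nose",f(pix2w(m,q([(395,nr)]),.083)),"edge",f(pix2w(m,q([(430,rows[0]),(620,rows[1]),(790,rows[2])]),.081)))
E
```

```text
w8 nose [[35.2 75.9 83. ]] edge [[34.4 73.7 81. ]
 [34.5 59.8 81. ]
 [34.6 47.4 81. ]]
w9 nose [[35.2 75.9 83. ]] edge [[36.1 73.6 81. ]
 [36.1 59.8 81. ]
 [36.2 47.4 81. ]]
```

It's 0.95 mm over, so the wheel needs to go back about 1.9 mm at the rim. This time I'll measure while pressed, before and after stroking.

```bash
python3 -m crank '{"travel":[[0.8,-2.6,0],[1.8,-6,0],[3.6,-8.6,0],[3.6,-8.6,-3],[3.6,-8.6,-4.2],[3.6,-8.6,-4.2],[3.6,-8.6,-4.2]],"rot":[[0,0,0],[0,0,0],[0,0,0],[0,0,0],[0,0,0],[0,0,0],[0,0,0]]}'
python3 meas.py a1
python3 -m crank '{"travel":[[0,0,-0.8],[0,0,-1.2],[0,0,-1.45],[0,0,-1.45],[0,0,-1.45]],"rot":[[0,0,0],[0,0,0],[0,0,0],[0,0,0],[0,0,0]]}'
python3 meas.py a2
python3 - <<'E'
import cv2,numpy as np
a=[cv2.imread(f"pics/a{i}.png")[140:260,0:90] for i in(1,2)]
cv2.imwrite("pics/a12.png",np.hstack([cv2.resize(x,None,fx=4.4,fy=4.4,interpolation=cv2.INTER_CUBIC) for x in a]))
E
```

```text
clock: 13.95
position: [0.4908, -0.0057, 0.1786]
tool_rot: [-3.142, 0.001, 0.033]
force: [-0.3, -0.3, 0.1]
grip_width: -0.0003
[ 0.49105009 -0.00554936  0.17895467] [ 0.38712871 -0.59762189  0.37406757] 14.0
clock: 14.5
position: [0.491, -0.0058, 0.1639]
tool_rot: [-3.141, -0.0, 0.032]
force: [-0.4, 1.0, 4.3]
grip_width: 0.0001
[ 0.49102871 -0.00576865  0.16395589] [-0.34192468  1.44057156  3.61980331] 14.55
```

View pics/a12.png

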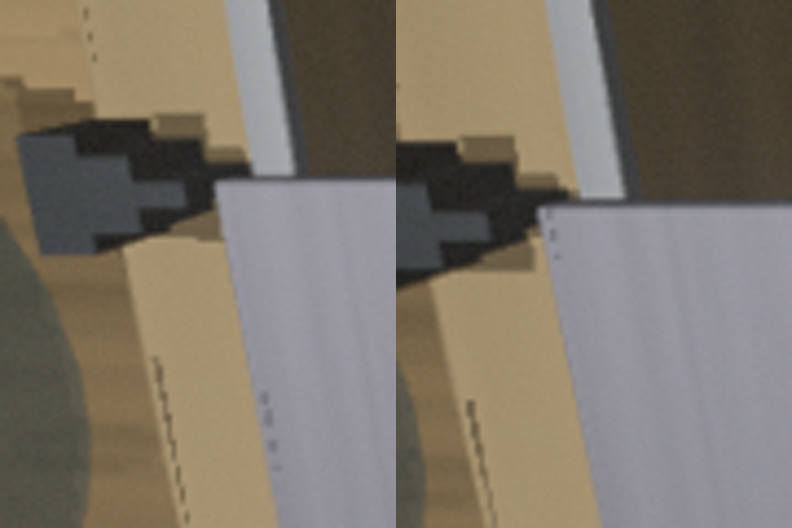

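```bash
python3 - <<'E'
from fm import *
g=lambda l:[[-.4+a/4.4,140-.4+b/4.4] for a,b in l]
m=pickle.load(open("a1.pkl","rb"));print(f(pix2w(m,g([(183,194)]),.083)),f(pix2w(m,g([(217,183)]),.081)),f(pix2w(m,g([(390,181)]),.081)))
m=pickle.load(open("a2.pkl","rb"))
for zz in(.081,.078):print(f(pix2w(m,g([(487-396,225)]),.083)),f(pix2w(m,g([(540-396,209)]),zz)),f(pix2w(m,g([(770-396,207)]),zz)))
E
```

```text
[[35.3 75.9 83. ]] [[36.2 73.1 81. ]] [[36.3 52.7 81. ]]
[[35.3 75.8 83. ]] [[36.6 71.2 81. ]] [[36.7 46.1 81. ]]
[[35.3 75.8 83. ]] [[35.9 73.4 78. ]] [[36.  47.9 78. ]]
```

Pressing alone doesn't shift it (36.0 to 36.2 mm). Stroke back 1.9 mm.

```bash
python3 -m crank '{"travel":[[-0.06,0,0],[-0.12,0,0],[-0.19,0,0],[-0.19,0,0],[-0.19,0,0]],"rot":[[0,0,0],[0,0,0],[0,0,0],[0,0,0],[0,0,0]]}'
python3 meas.py a3
python3 - <<'E'
import cv2,numpy as np
a=[cv2.imread(f"pics/a{i}.png")[140:260,0:90] for i in(2,3)]
cv2.imwrite("pics/a23.png",np.hstack([cv2.resize(x,None,fx=4.4,fy=4.4,interpolation=cv2.INTER_CUBIC) for x in a]))
E
```

```text
clock: 15.05
position: [0.489, -0.0059, 0.1638]
tool_rot: [-3.142, -0.0, 0.032]
force: [0.7, 1.0, 3.8]
grip_width: -0.0002
[ 0.4890253  -0.0058739   0.16378711] [1.04140134 1.13800357 4.38411044] 15.1
```

View pics/a23.png

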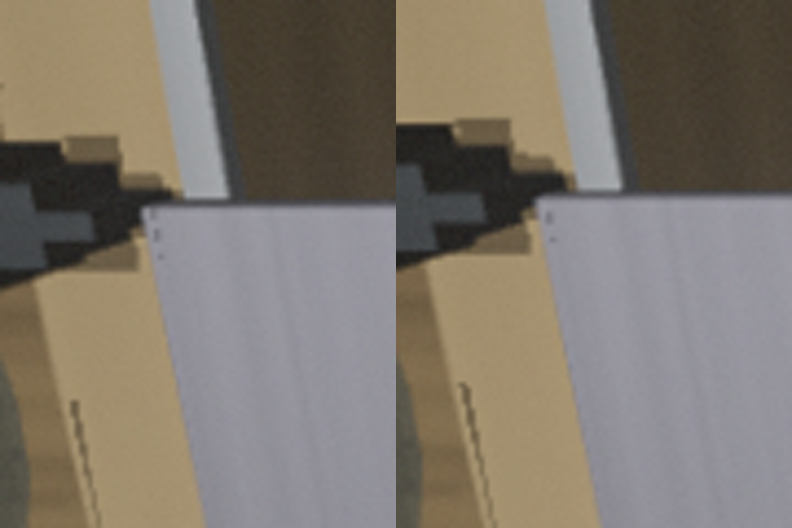

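```bash
python3 - <<'E'
from fm import *
g=lambda l:[[-.4+a/4.4,140-.4+b/4.4] for a,b in l]
m=pickle.load(open("a3.pkl","rb"))
print(f(pix2w(m,g([(484-396,208.5)]),.083)),f(pix2w(m,g([(538-396,200)]),.078)),f(pix2w(m,g([(770-396,197)]),.078)))
E
```

```text
[[35.1 75.6 83. ]] [[34.9 73.3 78. ]] [[35.1 47.6 78. ]]
```

Moved by about 1 mm: the edge is at about 35.0 mm and the nose at 35.1–35.2 mm. Lift clear and verify from overhead.

```bash
python3 -m crank '{"travel":[[0,0,0.5],[0,0,1.5],[0,0,3.5],[-0.7,2,5.65],[-2,5,5.65],[-3.4,8.6,5.65],[-3.4,8.6,5.65],[-3.4,8.6,5.65]],"rot":[[0,0,0],[0,0,0],[0,0,0],[0,0,0],[0,0,0],[0,0,0],[0,0,0],[0,0,0]]}'
python3 -m crank '{"travel":[[0,0,0],[0,0,0]],"rot":[[0,0,0],[0,0,0]]}'
python3 - <<'E'
from fm import *
m=bot.camera_model("wrist");im=bot.grab_frame("wrist");cv2.imwrite("pics/b1.png",im[:,:,::-1])
pickle.dump(m,open("b1.pkl","wb"));print(bot.observe()['position'],-np.array(m['R']).T@m['t'])
X=np.array([.4904,.0385,0])+R@[.035,.075,.082];u,v=w2pix(m,[X])[0]
u0,v0=int(u)-50,int(v)-40;print(u0,v0)
cv2.imwrite("pics/b1z.png",cv2.resize(im[v0:v0+75,u0:u0+100,::-1],None,fx=8,fy=8,interpolation=cv2.INTER_CUBIC))
E
```

```text
clock: 15.9
position: [0.4548, 0.0806, 0.2209]
tool_rot: [3.141, -0.0, 0.034]
force: [-0.6, -0.1, -0.4]
grip_width: 0.0
clock: 16.1
position: [0.4552, 0.0793, 0.2204]
tool_rot: [3.141, 0.0, 0.031]
force: [1.1, -0.6, 1.2]
grip_width: 0.0001
[0.45522279 0.07932556 0.22032029] [0.52464211 0.08103674 0.29000383]
175 73
```

View pics/b1z.png

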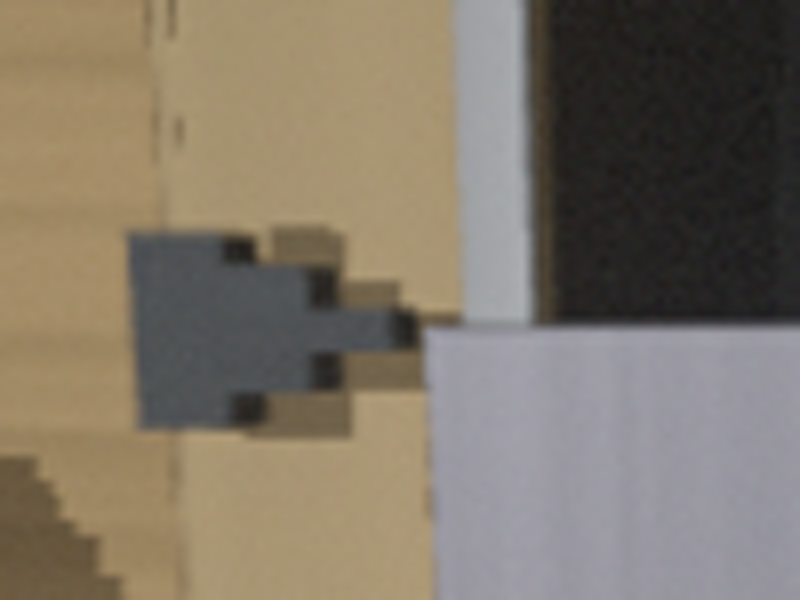

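Edge at row ~329, nose centre at row 328: aligned to about 0.1 mm. Raise the hand, check bystanders, hand in.

```bash
python3 -m crank '{"travel":[[0,-1,2],[0,-2,5],[0,-3,8],[0,-3,8],[0,-3,8]],"rot":[[0,0,0],[0,0,0],[0,0,0],[0,0,0],[0,0,0]]}'
python3 - <<'E'
from fm import *
m=pickle.load(open("b1.pkl","rb"));q=lambda l:[[175-.44+a/8,73-.44+b/8] for a,b in l]
print("nose",f(pix2w(m,q([(393,328)]),.083)),"edge",f(pix2w(m,q([(427,330),(620,328),(790,325)]),.081)))
im=bot.grab_frame("scene");cv2.imwrite("pics/end.png",im[:,:,::-1])
s=bot.observe();print(s['clock'],s['position'],s['force'])
E
```

```text
clock: 16.65
position: [0.4552, 0.0495, 0.3005]
tool_rot: [-3.142, -0.001, 0.031]
force: [0.4, -0.7, -0.5]
grip_width: -0.0
nose [[35.2 75.9 83. ]] edge [[35.  73.7 81. ]
 [35.1 59.6 81. ]
 [35.2 47.2 81. ]]
16.7 [0.45487821 0.04980621 0.29984335] [-0.19309011  0.40701793 -0.01289305]
```

View pics/end.png

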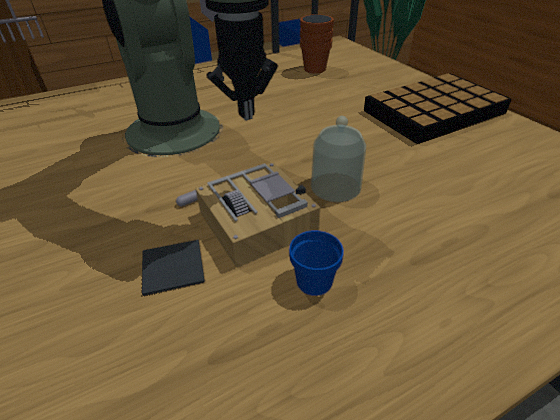

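The hand is clear above the feeder. The pot, slate, jar and fork sit at the same pixels as at the start.

```bash
python3 -c "
from workcell import bot
print(bot.job_done())"
```

```text
the job is handed in; nothing more can be done
None
```

The gate's front edge is now in line with the pointer's tip, and the job is handed in at about 17 s on the clock. The hand is clear, with its fingertips about 0.13 m above the wheel's top.

- **Strokes:** I rolled the wheel with the shut fingertips from above, pressing with roughly 3 to 5.5 N. Three strokes of 17, 17 and 15 mm left the gate about 0.7 mm short.
- **Corrections:** The first small nudge (1.4 mm) did not turn the wheel. The second (2.4 mm, pressed a little harder) took the gate about 0.95 mm past the pointer. I then rolled the wheel back 1.9 mm, so the last move was a slight opening one.
- **Last check:** With the wrist camera directly above and the wheel released, the gate edge read 35.0 to 35.2 mm and the pointer tip 35.2 mm along the feeder's x. That is agreement to about 0.2 mm.
- **Bystanders:** In the last scene picture the pot, slate, bell jar and fork look unmoved. I checked this by eye against the first picture, not by measuring.

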